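# Shim the setting block and hold the jaw closed

## Robot

A 6-joint arm with a two-finger parallel gripper is mounted at the origin on the work surface. World frame = base frame: x ahead of the robot, y to its left, z up, the work surface at z = 0. Lengths are in m, angles in rad, forces in N, time in s.
With the tool pointing down it reaches from about 0.275 to 1 m from the base axis. Payload 8.4 kg.
Tool frame: the origin (TCP) lies on the centre line of the jaws, within the pads' length; the fingertips stand 17 mm ahead of it and the grasp point (between the pads) lies 2 mm behind it (bot.tcp_to_tips is the z of the fingertips in the tool frame, in m); z points along the fingers, y is the line along which they close (so a half turn about z gives the same grasp; the last joint's range is limited). The gripper opens to 85 mm and grips with 20 to 120 N. Pads are 22 mm wide; open, the fingers measure 114 mm over their backs; the gripper's body (76 mm by 85 mm) begins 54 mm behind the grasp point. The pads swing forward as they close: fully open they stand 13 mm farther back than shut.
Start: joints at [-1.22, 0.353, 1.633, -0, 1.155, -0.002], TCP at [0.216, -0.587, 0.248] pointing down, gripper open.
Joint ranges: [-2.63, 2.63], [-0.92, 2.1], [0.06, 2.66], [-1.3, 4.44], [0, 2.69], [-3.02, 3.02]. Speed limits (rad/s): [2.22, 2.22, 2.79, 3.14, 3.14, 3.14].

## Interface

Orientations are given as a unit quaternion [x, y, z, w].
In Python, from workcell import bot, hand, kinematics, get_obs, vision, hand_in gives the robot as it stands. The module is installed in compiled form; this text tells all that it offers. Calls block until the motion is done:
- bot.reach(position, orientation): joint-space move of the TCP to a pose.
- bot.servo_line(position, ori=None, velocity=0.15): straight line of the TCP; ori=None keeps the orientation; velocity is the mean speed in m/s.
- bot.goto_joints(angles): joint-space move.
- hand.move_gripper(opening, strength=None): finger opening in m; strength is the grip in N (None keeps the last); returns when the fingers have stopped.
- bot.dwell(seconds).
- kinematics.solve_ik(position, orientation): joint angles nearest the present ones, or None.
- get_obs(): the state.
- vision.read_camera(name): name is "scene" or "top" or "wrist"; returns a dict with "frame" (384x512x3 uint8, red, green, blue), "intrinsics" (3x3 intrinsics, pixels), "view" (4x4, takes a point from world to camera coordinates). Camera axes: x right, y down, z forward; pixel columns grow to the right and rows downward; lengths in m; the calibration is good to about 2 mm. A picture is of the moment at which its call begins. There is no depth.
A pose or a line that the arm cannot do raises bot.IKError and nothing moves.
- hand_in(): hands the job in; it is judged then, once.
The state is a dict: "time_s": time; "joint_pos": joint angles; "joint_vel": joint speeds; "joint_efforts": joint torques, N m; "position": TCP position; "orientation": TCP orientation; "wrist_force": force on the tool from outside, world axes, zero at the start; "ft_torque": the same for the moment, N m; "gripper_width": finger opening in m; "grip_force": force on a finger pad.
Only numpy, scipy, OpenCV 4.12 (cv2) and the standard library are available. Lean on these libraries where they do the work, as an engineer would, in place of code of your own. Each camera call takes 0.05 s, during which the arm holds its last target. There are 200 camera calls.

## Task

Set up the sealer's setting block: take spacers from the white rack and stand them upright side by side in the gap between the stop and the sliding jaw, one after another next to the one already there, until pushing the jaw closes it firmly on the stack instead of running out of travel. Leave the spacers you do not need in the rack and everything else on the bench where it is. Finish while holding: keep pushing the jaw with the gripper so that it clamps the stack against the stop, for it springs open if you let go.

Things in the scene. Friction and masses are not known exactly. Their poses are not given: they have to be found in the camera images.
- bed: Setting block fixed to the bench. Grey-painted steel plate 110 (x) x 200 (y) x 12 mm, origin at the centre of its underside. Along its y, centred on x = 0: jaw (-y side), open gap, stop (+y side). The gap's floor is the plate's top, 12 up. The open jaw's inner face is at y = -30. Guide strips, tops 27 up, flank jaw and gap: inner faces at x = -33.5 and +33.5, from y = -45 to 55.
- jaw (a joint): Travel in m of the sliding steel jaw (60 wide along the bed's x, 25 thick, 50 high, its top 62 above the bed's underside): 0 = open, at rest; grows as it is pushed towards the bed's +y, 0.024 = end of its travel. A return spring of about 4 N (open) to 7 N (end of travel) drives it back open whenever it is let go.
- jaw_push (a point): Centre of the jaw's outer face (black rubber facing, looks to the bed's -y), 37 above the bed's underside; face 60 wide, 50 high. Push here towards the bed's +y. The point moves with the jaw.
- stop_face (a point): Centre of the stop's inner face (looks to the bed's -y at the jaw), 37 above the bed's underside. The stop is a rigid steel block 60 wide, 26 thick, 50 high, bolted anywhere from 42.5 to 66 from the open jaw's inner face, so that two or three spacers in all are needed; the jaw cannot reach a single one.
- rack: White plastic rack fixed to the bench, 90 (x) x 156 (y), origin at the centre of its underside. Four pockets in a row along its y, 34 apart (y = -51, -17, 17, 51), pocket floor 8 and walls 25 above the underside, pockets 70 x 19.5; three hold spacers, the one at y = 51 is empty.
- shim1_c (a point): Loose aluminium spacer, 110 to 225 g, upright in the rack; all four spacers are alike: block 60 wide (own x) x 16 thick (own y) x 50 high mm, foot (lowest 4) 56 x 13; on top a grip tab 30 wide x 10 thick x 40 high. This point is its centre, 45 above its underside; the tab spans 5 to 45 above it. Grip the tab across its 30 width, fingertips above the block's shoulders. First from the rack's -y end.
- shim2_c (a point): Spacer like shim1 (second in the rack, counted from the rack's -y end); same point and axes.
- shim3_c (a point): Spacer like shim1 (third in the rack, counted from the rack's -y end); same point and axes.
- shim4_c (a point): Spacer like shim1, same point and axes; it already stands in the gap of the setting block at the start, 1 to 3 mm from the stop, its x along the bed's x.
- tape: Bystander, not to be moved: roll of clear tape lying flat, 60 across, 18 high mm.
- tin: Bystander, not to be moved: flat round tin, 52 across, 22 high mm.
- carton_a: Bystander, not to be moved: yellow carton 75 x 110 x 65 mm.
- carton_b: Bystander, not to be moved: brown carton 75 x 110 x 65 mm.
- jar: Bystander, not to be moved: capped jar, 60 across, 90 high mm.
- spanner: Bystander, not to be moved: spanner lying on the bench.
- driver: Bystander, not to be moved: screwdriver lying on the bench.
Not all that is in view belongs to the job. There is more than one size of the bed; the one meant has the size given above.

How it is judged:
On the way:
1. a second spacer stands in the gap (z of shim4_c in the frame of bed between 0.052 and 0.0605 m and x of shim4_c in the frame of bed between -0.008 and 0.008 m and y of shim4_c in the frame of bed between -0.03 and 0.036 m and angle between shim4_c's own z axis and vertical below 0.12 rad and ((z of shim1_c in the frame of bed between 0.052 and 0.0605 m and x of shim1_c in the frame of bed between -0.008 and 0.008 m and y of shim1_c in the frame of bed between -0.03 and 0.036 m and angle between shim1_c's own z axis and vertical below 0.12 rad) or (z of shim2_c in the frame of bed between 0.052 and 0.0605 m and x of shim2_c in the frame of bed between -0.008 and 0.008 m and y of shim2_c in the frame of bed between -0.03 and 0.036 m and angle between shim2_c's own z axis and vertical below 0.12 rad) or (z of shim3_c in the frame of bed between 0.052 and 0.0605 m and x of shim3_c in the frame of bed between -0.008 and 0.008 m and y of shim3_c in the frame of bed between -0.03 and 0.036 m and angle between shim3_c's own z axis and vertical below 0.12 rad))), for 0.2 s.
At the end, for the whole second after the job is handed in: Each spacer stands in the gap (8 mm of centre line, 0.12 rad of upright) or within 12 mm of its rack place; the robot pushes the jaw with over 5 N, the jaw presses a spacer with over 3 N, a spacer presses the stop with over 2 N (((z of shim1_c in the frame of bed between 0.052 and 0.0605 m and x of shim1_c in the frame of bed between -0.008 and 0.008 m and y of shim1_c in the frame of bed between -0.03 and 0.036 m and angle between shim1_c's own z axis and vertical below 0.12 rad) or (distance of shim1_c from where it was at the start of the episode below 0.012 m and angle between shim1_c's own z axis and vertical below 0.25 rad)) and ((z of shim2_c in the frame of bed between 0.052 and 0.0605 m and x of shim2_c in the frame of bed between -0.008 and 0.008 m and y of shim2_c in the frame of bed between -0.03 and 0.036 m and angle between shim2_c's own z axis and vertical below 0.12 rad) or (distance of shim2_c from where it was at the start of the episode below 0.012 m and angle between shim2_c's own z axis and vertical below 0.25 rad)) and ((z of shim3_c in the frame of bed between 0.052 and 0.0605 m and x of shim3_c in the frame of bed between -0.008 and 0.008 m and y of shim3_c in the frame of bed between -0.03 and 0.036 m and angle between shim3_c's own z axis and vertical below 0.12 rad) or (distance of shim3_c from where it was at the start of the episode below 0.012 m and angle between shim3_c's own z axis and vertical below 0.25 rad)) and z of shim4_c in the frame of bed between 0.052 and 0.0605 m and x of shim4_c in the frame of bed between -0.008 and 0.008 m and y of shim4_c in the frame of bed between -0.03 and 0.036 m and angle between shim4_c's own z axis and vertical below 0.12 rad and (contact force between jaw and shim1 above 3 N or contact force between jaw and shim2 above 3 N or contact force between jaw and shim3 above 3 N or contact force between jaw and shim4 above 3 N) and (contact force between stop and shim1 above 2 N or contact force between stop and shim2 above 2 N or contact force between stop and shim3 above 2 N or contact force between stop and shim4 above 2 N) and contact force between any of the fingers, the arm and jaw above 5 N); the arm keeps its last pose, push and grip.
It fails at once if a bystander is moved by more than 30 mm (distance of any of tape, tin, carton_a, carton_b, jar, spanner, driver from where it was at the start of the episode above 0.03 m).
It also fails if it takes over 72 s, if anything falls off the work surface, if the arm or the gripper's body presses on something with over 40 N, if the wrist force passes 120 N, or if a joint passes its speed limit or range.

## Working session

There is one attempt and no reset: what is moved stays moved. The work goes in short steps, each a Python script; the robot and the scene stay as the last script left them, time stands still between calls to the robot, and variables do not carry over. Pictures are saved under pics/ and viewed, at most 10 in all, crops included, and the job is handed in when it is done.

```bash
mkdir -p pics; python3 - <<'E'
from workcell import bot,hand,kinematics,get_obs,vision
import cv2,numpy as np
for n in ("scene","top"):
    c=vision.read_camera(n); np.savez(f"pics/{n}0.npz",**c)
    cv2.imwrite(f"pics/{n}0.png",cv2.resize(c["frame"][:,:,::-1],(768,576)))
    print(n,c["intrinsics"].tolist(),np.round(c["view"],4).tolist())
o=get_obs();print(o["position"],o["orientation"],o["time_s"],bot.tcp_to_tips)
E
```

```text
scene [[387.0465980781236, 0.0, 261.21649646346566], [0.0, 387.0465980781236, 192.22055538895594], [0.0, 0.0, 1.0]] [[-0.0228, 0.9997, 0.0024, -0.004], [0.8525, 0.0207, -0.5223, -0.4215], [-0.5222, -0.0099, -0.8528, 1.3628], [0.0, 0.0, 0.0, 1.0]]
top [[457.47039984834083, 0.0, 258.00290046111735], [0.0, 457.47039984834083, 185.8052475440558], [0.0, 0.0, 1.0]] [[-0.0094, -0.9999, -0.004, 0.0022], [-0.9795, 0.01, -0.201, 0.5392], [0.201, 0.002, -0.9796, 1.1238], [0.0, 0.0, 0.0, 1.0]]
[ 0.21580904 -0.58615549  0.24765372] [ 9.84481737e-01  1.75486082e-01 -1.09911369e-04 -5.76354138e-04] 0.1 0.017
```

View pics/scene0.png

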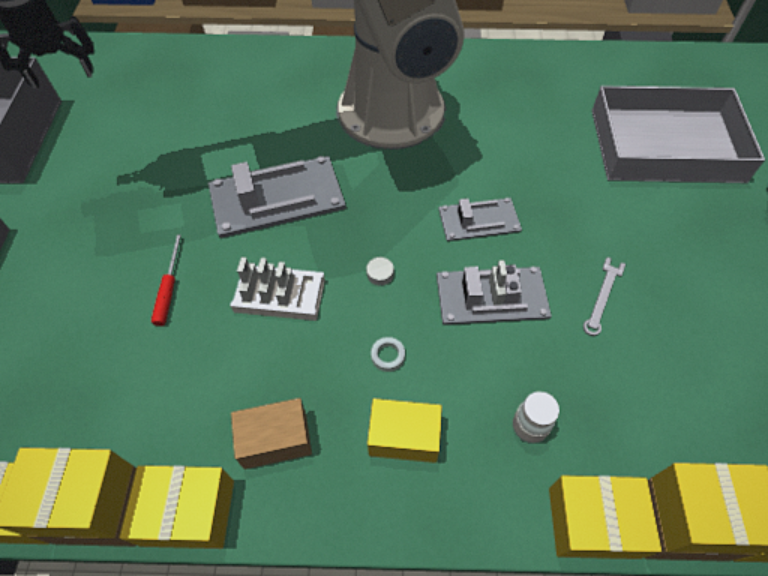

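View pics/top0.png

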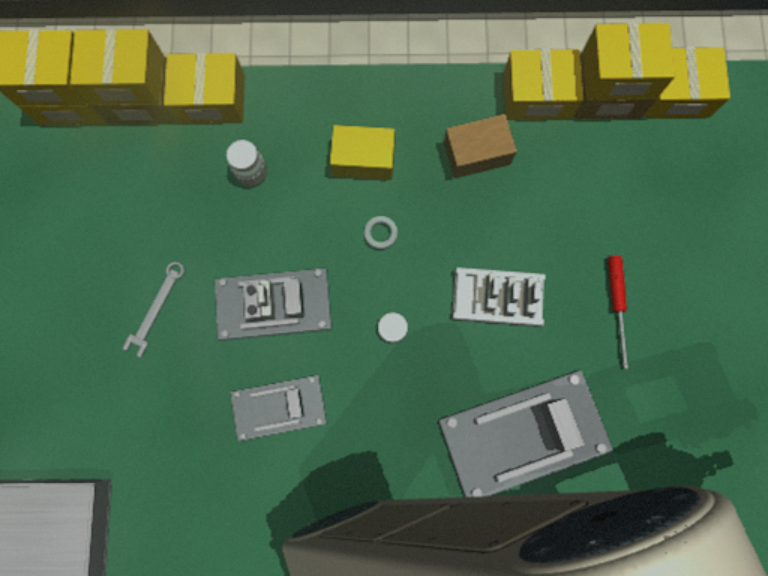

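Candidates for the bed (scene pixels, in the 768-wide picture): large plate (277,195), small plate (480,218), and the middle plate (493,295), which has a stop and a spacer. I choose the middle one. The rack with three spacers is at (278,290). Next I'll measure both and check in a close crop.

```bash
cat > h.py <<'E'
from workcell import bot,hand,kinematics,get_obs,vision,hand_in
import cv2,numpy as np
from scipy.spatial.transform import Rotation as R
def ray(c,px,z):
    K,V=c["intrinsics"],c["view"]; px=np.atleast_2d(px).astype(float)
    d=np.c_[px,np.ones(len(px))]@np.linalg.inv(K).T@V[:3,:3]; o=-V[:3,:3].T@V[:3,3]
    return o+d*((z-o[2])/d[:,2])[:,None]
def proj(c,P):
    q=np.atleast_2d(P)@c["view"][:3,:3].T+c["view"][:3,3]; q=q@c["intrinsics"].T; return q[:,:2]/q[:,2:]
def rect(c,box,z,thr=70):
    x0,y0,x1,y1=box; im=c["frame"][y0:y1,x0:x1]; hsv=cv2.cvtColor(im,cv2.COLOR_RGB2HSV)
    m=((hsv[...,1]<thr)).astype(np.uint8)
    cs,_=cv2.findContours(m,cv2.RETR_EXTERNAL,cv2.CHAIN_APPROX_NONE)
    k=max(cs,key=cv2.contourArea)[:,0]+[x0,y0]
    return cv2.minAreaRect((ray(c,k,z)[:,:2]*1000).astype(np.float32))
E
python3 - <<'E'
from h import *
t=dict(np.load("pics/top0.npz")); s=dict(np.load("pics/scene0.npz"))
print("bed top",rect(t,(138,172,228,230),.012)); print("rack top",rect(t,(296,172,370,222),.025))
a=cv2.resize(t["frame"][165:235,135:235],(500,350),interpolation=2);b=cv2.resize(t["frame"][165:235,290:375],(425,350))
b=cv2.resize(b,(300,247));A=np.zeros((600,800,3),np.uint8);A[:350,:500]=a;A[:247,500:]=b
d=s["frame"][170:220,285:370];A[350:,:425]=cv2.resize(d,(425,250))
e=s["frame"][165:215,150:220];A[350:,450:]=cv2.resize(e,(350,250))
cv2.imwrite("pics/crop.png",A[:,:,::-1])
E
```

```text
bed top ((505.71295166015625, 200.93798828125), (111.1889877319336, 201.1785888671875), 5.041733741760254)
rack top ((511.78082275390625, -197.44708251953125), (159.7870330810547, 95.59659576416016), 84.8929672241211)
```

View pics/crop.png

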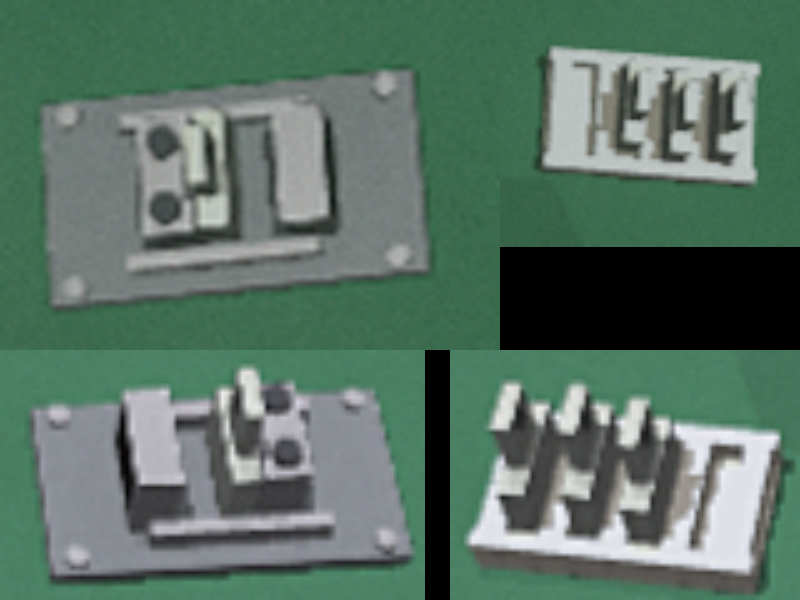

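The crop confirms the choice: the plate measures 111 x 201 mm and carries jaw, spacer and stop. The rack has three spacers, with the empty pocket on the +y side. I'll now move above shim3 and look from close by.

```bash
cat >> h.py <<'E'
def frame(x,y,deg): 
    a=np.radians(deg); return np.array([x,y]),np.array([[np.cos(a),-np.sin(a)],[np.sin(a),np.cos(a)]])
RACK=frame(.514,-.1995,-5.1); BED=frame(.506,.2013,5.04)
def w(F,x,y,z): return np.r_[F[0]+F[1]@[x,y],z]
def ori(F,s):   # tool down, tool y along s*frame x
    y=np.r_[s*F[1][:,0],0]; z=np.array([0,0,-1.]); return R.from_matrix(np.c_[np.cross(y,z),y,z]).as_quat()
def look(n,name=None):
    c=vision.read_camera(n)
    if name: np.savez(f"pics/{name}.npz",**c); cv2.imwrite(f"pics/{name}.png",cv2.resize(c["frame"][:,:,::-1],(768,576)))
    return c
E
python3 - <<'E'
from h import *
for s in(1,-1): print(s,[kinematics.solve_ik(w(F,0,17,.25),ori(F,s)) for F in(RACK,BED)])
s=min((1,-1),key=lambda s:abs(kinematics.solve_ik(w(RACK,0,17,.25),ori(RACK,s))[5]));print(s)
bot.reach(w(RACK,0,0,.27),ori(RACK,s)); c=look("wrist","wr1")
print(get_obs()["time_s"],np.round(c["view"],3).tolist(),c["intrinsics"][0,0])
for y in(-51,-17,17): print(proj(c,[w(RACK,dx/1000,y/1000,.098) for dx in(-15,0,15)])*1.5)
E
```

```text
1 [None, None]
-1 [None, None]Traceback (most recent call last):
  File "<stdin>", line 3, in <module>
  File "<stdin>", line 3, in <lambda>
TypeError: 'NoneType' object is not subscriptable
```

```bash
python3 - <<'E'
from h import *
for s in(1,-1): print(s,[kinematics.solve_ik(w(F,0,.017,.25),ori(F,s)) for F in(RACK,BED)])
def cost(s):
    q=[kinematics.solve_ik(w(F,0,.017,.25),ori(F,s)) for F in(RACK,BED)]
    return 9 if any(v is None for v in q) else max(abs(v[5]) for v in q)
s=min((1,-1),key=cost);print(s)
bot.reach(w(RACK,0,0,.27),ori(RACK,s)); c=look("wrist","wr1")
print(get_obs()["time_s"],np.round(c["view"],3).tolist(),c["intrinsics"][0,0])
for y in(-51,-17,17): print(proj(c,[w(RACK,dx/1000,y/1000,.098) for dx in(-15,0,15)])*1.5)
E
```

```text
1 [array([-3.43108235e-01,  2.30227885e-01,  1.79948411e+00, -4.44089210e-16,
        1.11188066e+00, -2.54096443e-01]), array([ 4.05535954e-01,  2.34617925e-01,  1.79371790e+00, -4.44089210e-16,
        1.11325683e+00,  3.17571360e-01])]
-1 [array([-3.43108235e-01,  2.30227885e-01,  1.79948411e+00, -4.44089210e-16,
        1.11188066e+00,  2.88749621e+00]), array([ 4.05535954e-01,  2.34617925e-01,  1.79371790e+00, -4.44089210e-16,
        1.11325683e+00, -2.82402129e+00])]
1
1.9333 [[0.996, -0.091, 0.0, -0.529], [-0.088, -0.961, 0.261, -0.186], [-0.024, -0.26, -0.965, 0.359], [0.0, 0.0, 0.0, 1.0]] 294.65600166434126
[[362.96826143 333.33095375]
 [383.85967196 333.2847901 ]
 [404.75183204 333.2386248 ]]
[[362.29101483 287.72481798]
 [383.7837542  287.67648387]
 [405.27728691 287.62814797]]
[[361.57362557 239.41545498]
 [383.70333646 239.36477038]
 [405.83388841 239.31408385]]
```

View pics/wr1.png

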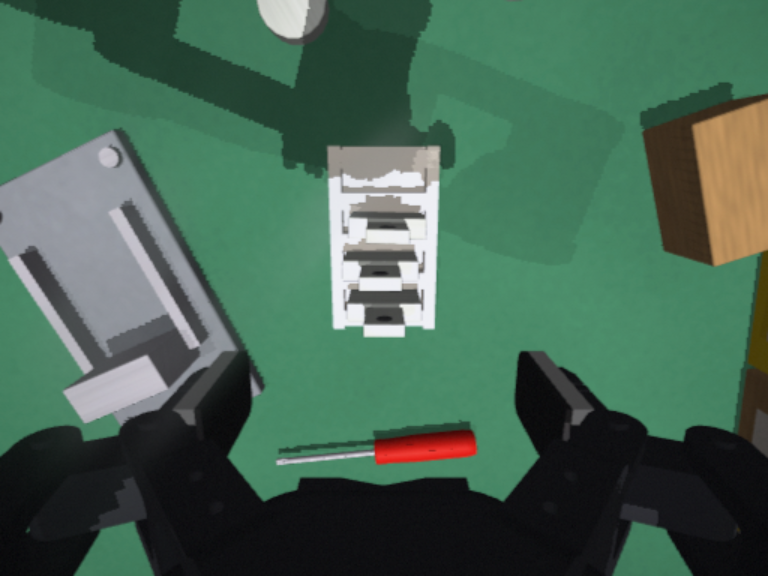

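The wrist view shows tab tops at about shim3 (388,231), shim2 (379,285) and shim1 (384,330), close to the prediction. I'll refine them with profiles.

```bash
python3 - <<'E'
from h import *
c=dict(np.load("pics/wr1.npz")); g=cv2.cvtColor(c["frame"],cv2.COLOR_RGB2GRAY)
print(g[140:228,256].tolist())
for r in(154,190,221): print(r,g[r-1:r+2,225:290].mean(0).astype(int).tolist())
E
```

```text
[140, 103, 73, 74, 74, 89, 125, 119, 82, 70, 47, 37, 96, 192, 239, 240, 240, 239, 240, 239, 240, 235, 185, 171, 171, 166, 137, 102, 71, 72, 73, 73, 72, 81, 116, 119, 111, 72, 72, 73, 68, 31, 34, 56, 110, 209, 240, 240, 240, 239, 240, 240, 240, 229, 72, 73, 75, 73, 75, 72, 72, 76, 93, 115, 109, 82, 72, 73, 72, 71, 57, 29, 27, 33, 61, 86, 160, 240, 239, 240, 240, 240, 240, 236, 200, 115, 116, 114]
154 [235, 235, 220, 151, 116, 125, 124, 188, 238, 238, 238, 239, 239, 239, 239, 239, 239, 239, 227, 214, 231, 229, 230, 229, 229, 227, 228, 227, 226, 225, 224, 223, 223, 222, 222, 221, 220, 218, 214, 214, 213, 213, 212, 212, 211, 210, 210, 204, 214, 239, 239, 239, 239, 239, 239, 239, 239, 239, 225, 214, 239, 239, 239, 239, 239]
190 [239, 240, 240, 239, 239, 240, 227, 184, 168, 168, 168, 168, 168, 154, 193, 240, 240, 239, 239, 239, 240, 239, 240, 240, 240, 240, 239, 240, 240, 239, 239, 239, 240, 239, 240, 240, 239, 239, 240, 240, 240, 239, 214, 146, 166, 166, 166, 165, 166, 166, 165, 164, 164, 208, 240, 239, 240, 240, 240, 239, 239, 239, 240, 240, 232]
221 [114, 114, 114, 113, 114, 114, 114, 115, 115, 116, 115, 116, 115, 115, 115, 115, 106, 176, 236, 239, 239, 239, 239, 239, 240, 240, 240, 239, 240, 239, 240, 240, 240, 239, 240, 239, 239, 239, 240, 240, 239, 239, 240, 239, 213, 112, 114, 113, 113, 114, 116, 116, 117, 115, 114, 114, 114, 114, 115, 116, 116, 116, 116, 116, 117]
```

```bash
python3 - <<'E'
from h import *
c=dict(np.load("pics/wr1.npz"))
P=ray(c,[[258,157.3],[253.2,189],[255.7,220.3]],.098); print(P)
print([(RACK[1].T@(p[:2]-RACK[0])*1000).round(1) for p in P])
# grasp shim3
p=P[0]; q=ori(RACK,1); hand.move_gripper(.085)
bot.reach(np.r_[p[:2],.16],q)
bot.servo_line(np.r_[p[:2],.008+.054+.017],velocity=.08)
print(get_obs()["wrist_force"]); hand.move_gripper(.0,40); o=get_obs()
print(o["gripper_width"],o["grip_force"],o["wrist_force"],o["position"],o["time_s"])
E
```

```text
[[ 0.51794277 -0.18045095  0.098     ]
 [ 0.51000038 -0.2131735   0.098     ]
 [ 0.50944166 -0.24811652  0.098     ]]
[array([ 2.2, 19.3]), array([ -2.8, -14. ]), array([ -0.2, -48.8])]
[ 0.2763279  -0.65901526  0.36565443]
0.029327532471219456 40.01352846622467 [-0.63389983  0.05904155  3.93847797] [ 0.51811519 -0.18053274  0.07925978] 4.3833
```

```bash
python3 - <<'E'
from h import *
o=get_obs(); p=o["position"]; bot.servo_line(np.r_[p[:2],.26],velocity=.2)
o=get_obs();print(o["gripper_width"],o["grip_force"],o["wrist_force"])
bot.reach(w(BED,0,-.02,.29),ori(BED,1)); c=look("wrist","wr2"); print(get_obs()["time_s"])
for n,x,y,z in [("jaw in face top L",-.03,-.03,.062),("R",.03,-.03,.062),("strip L in end",-.0335,.055,.027),("strip R",.0335,.055,.027),("plate +y corners",-.055,.1,.012),("",.055,.1,.012),("",-.055,-.1,.012),("",.055,-.1,.012)]: print(n,(proj(c,w(BED,x,y,z))[0]*1.5).round(1))
E
```

```text
0.029294185018706387 39.6726393699646 [-0.33741033 -0.63162238 -2.0188907 ]
6.85
jaw in face top L [346.3 261. ]
R [419.9 260.9]
strip L in end [343.1 153.4]
strip R [422.8 153.2]
plate +y corners [318.   98.5]
 [447.7  98.3]
 [326.2 321. ]
 [440.1 320.9]
```

View pics/wr2.png

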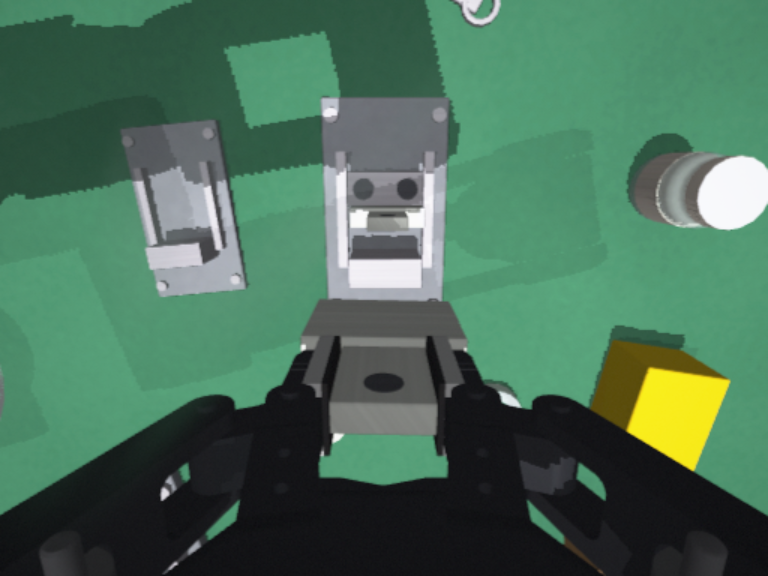

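The view shows the stop top at rows 170–206, the shim4 tab at 212–230 and the jaw top at about 255–287, columns 349–421, so the bed sits about 2 mm off my estimate. I'll refine with profiles.

```bash
python3 - <<'E'
from h import *
c=dict(np.load("pics/wr2.npz")); g=cv2.cvtColor(c["frame"],cv2.COLOR_RGB2GRAY)
print("col258 r105-200",g[105:200,258].tolist()); print("col240 r105-200",g[105:200,240].tolist())
print("row180 c220-290",g[180,220:290].tolist());print("row133",g[130,220:290].tolist());print("row141",g[141,220:290].tolist())
print("row150",g[150,220:290].tolist())
A=cv2.resize(c["frame"][95:200,205:310],(600,600),interpolation=cv2.INTER_CUBIC); cv2.imwrite("pics/c2.png",A[:,:,::-1])
E
```

```text
col258 r105-200 [112, 114, 114, 114, 112, 113, 111, 99, 95, 97, 149, 152, 151, 148, 147, 146, 149, 140, 137, 124, 124, 122, 123, 125, 124, 120, 119, 121, 120, 121, 120, 112, 77, 102, 148, 139, 97, 79, 43, 89, 138, 148, 146, 145, 144, 143, 140, 138, 138, 146, 171, 160, 88, 87, 88, 88, 88, 89, 89, 88, 86, 75, 74, 74, 75, 75, 75, 110, 212, 241, 240, 239, 240, 240, 239, 238, 239, 240, 239, 240, 241, 239, 237, 238, 236, 235, 231, 175, 175, 174, 174, 174, 174, 175, 163]
col240 r105-200 [113, 113, 113, 113, 113, 114, 114, 113, 109, 102, 150, 153, 150, 142, 94, 84, 82, 82, 82, 82, 83, 83, 83, 76, 75, 76, 78, 85, 114, 123, 122, 117, 90, 109, 181, 250, 250, 250, 250, 251, 251, 251, 251, 251, 250, 250, 240, 173, 173, 173, 174, 164, 92, 91, 90, 89, 89, 90, 89, 88, 87, 75, 75, 75, 75, 75, 75, 111, 209, 242, 242, 240, 241, 242, 242, 239, 240, 241, 239, 240, 242, 240, 238, 238, 236, 236, 231, 176, 176, 177, 177, 178, 178, 180, 169]
row180 c220-290 [181, 180, 179, 178, 176, 176, 177, 177, 177, 174, 173, 172, 208, 238, 240, 239, 240, 240, 239, 239, 239, 239, 239, 239, 239, 239, 238, 238, 239, 239, 23
[... 526 characters left out ...]
8, 194]
row141 [169, 170, 169, 169, 186, 221, 234, 233, 234, 234, 216, 147, 145, 176, 181, 181, 180, 225, 249, 250, 250, 250, 250, 250, 250, 227, 105, 98, 98, 98, 98, 96, 97, 97, 98, 97, 97, 97, 97, 96, 96, 97, 96, 97, 98, 98, 98, 97, 97, 98, 196, 233, 182, 180, 180, 180, 181, 180, 188, 199, 234, 252, 244, 227, 240, 240, 240, 244, 233, 179]
row150 [172, 172, 172, 171, 186, 220, 234, 234, 235, 236, 227, 171, 109, 212, 250, 249, 249, 249, 249, 249, 250, 250, 250, 243, 195, 131, 134, 135, 136, 136, 137, 139, 140, 140, 141, 144, 143, 140, 143, 142, 141, 143, 143, 145, 144, 145, 158, 173, 173, 175, 177, 166, 217, 250, 250, 250, 250, 250, 250, 250, 250, 251, 241, 220, 240, 240, 240, 235, 210, 173]
```

View pics/c2.png

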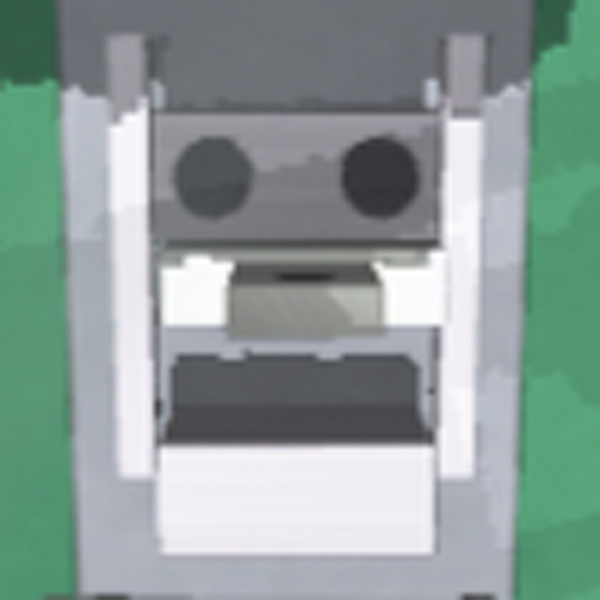

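```bash
python3 - <<'E'
from h import *
c=dict(np.load("pics/wr2.npz"))
def b(n,px,z):
    p=ray(c,[px],z)[0]; print(n,p.round(4),(BED[1].T@(p[:2]-BED[0])*1000).round(1))
b("stop edge",[256.5,136.7],.062);b("stop far",[256.5,114.3],.062)
b("stop L",[231.5,126],.062);b("stop R",[281.8,126],.062)
b("shim4 -y edge",[256.5,151.7],.062);b("tab lo",[258.2,153.8],.102);b("tab hi",[258.2,144.6],.102)
b("tab L",[244.7,149],.102);b("tab R",[272,149],.102)
b("jaw inner",[256,172.4],.062);b("jaw outer",[256,191.3],.062);b("jaw L",[231.7,180],.062);b("jaw R",[280.3,180],.062)
b("strip R in",[281.9,140],.027);b("strip L in",[230.6,140],.027)
# held spacer: corners of tab and block in picture -> offset
o=get_obs();print(o["position"],(BED[1].T@(o["position"][:2]-BED[0])*1000).round(1))
E
```

```text
stop edge [0.506  0.2164 0.062 ] [ 1.3 15.1]
stop far [0.5038 0.242  0.062 ] [ 1.3 40.7]
stop L [0.4757 0.2262 0.062 ] [-28.   27.5]
stop R [0.5345 0.2313 0.062 ] [31.  27.4]
shim4 -y edge [0.5076 0.1987 0.062 ] [ 1.3 -2.7]
tab lo [0.5089 0.2021 0.102 ] [3.  0.6]
tab hi [0.508  0.2118 0.102 ] [ 2.9 10.3]
tab L [0.4942 0.206  0.102 ] [-11.4   5.7]
tab R [0.523  0.2085 0.102 ] [17.6  5.7]
jaw inner [0.5092 0.1734 0.062 ] [  0.7 -28. ]
jaw outer [0.5113 0.1496 0.062 ] [  0.7 -52. ]
jaw L [0.4802 0.1614 0.062 ] [-29.2 -37.5]
jaw R [0.5398 0.1665 0.062 ] [ 30.6 -37.6]
strip R in [0.5398 0.212  0.027 ] [34.6  7.7]
strip L in [0.4732 0.2062 0.027 ] [-32.3   7.8]
[0.50801432 0.18030573 0.28970126] [  0.2 -21.1]
```

The gap measures about 43 mm, so two spacers in all: I place just this one, then test with the jaw.

```bash
python3 - <<'E'
from h import *
q=ori(BED,1); T=lambda z:w(BED,.0008,-.0145,z)
bot.reach(T(.19),q); bot.dwell(.3); f0=get_obs()["wrist_force"]
bot.servo_line(T(.10),velocity=.08)
for z in(.096,.092,.089,.087,.0855,.0845,.0835):
    bot.servo_line(T(z),velocity=.03); f=get_obs()["wrist_force"]-f0; print(z,f.round(1))
    if np.linalg.norm(f)>8: break
o=get_obs();print(o["position"],o["gripper_width"],o["time_s"]); look("scene","sc1")
E
```

```text
0.096 [-0.3 -0.2 -0.2]
0.092 [-0.  -0.1 -0.7]
0.089 [-0.3 -0.5  0. ]
0.087 [-0.   0.5 -0.3]
0.0855 [ 0.  -0.1  0.4]
0.0845 [-0.2  0.3 -0.8]
0.0835 [-0.4  0.2 -0.8]
[0.50803348 0.1869144  0.08344562] 0.029252540527808076 10.725
```

```bash
python3 - <<'E'
from h import *
T=lambda z:w(BED,.0008,-.0145,z); f0=get_obs()["wrist_force"]
for z in(.0829,.0824,.0818,.0812):
    bot.servo_line(T(z),velocity=.03); f=get_obs()["wrist_force"]-f0; print(z,f.round(1))
    if np.linalg.norm(f)>4: break
hand.move_gripper(.05); bot.servo_line(T(.2),velocity=.2)
bot.reach(w(BED,.001,-.085,.2),ori(BED,1)); hand.move_gripper(0)
c=look("wrist","wr3");print(get_obs()["time_s"],get_obs()["gripper_width"])
E
```

```text
0.0829 [-0.8 -0.8  5.9]
13.0583 9.428304978777908e-05
```

View pics/wr3.png

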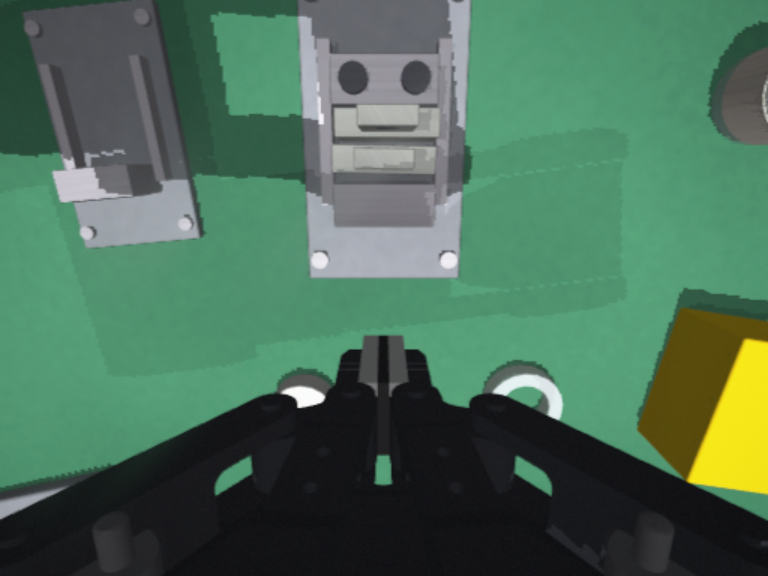

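The second spacer stands upright beside shim4 (rows 140–170), with the jaw open. Now the push.

```bash
python3 - <<'E'
from h import *
T=lambda y:w(BED,.001,y,.058)
bot.servo_line(T(-.085),velocity=.15); bot.dwell(.3); f0=get_obs()["wrist_force"]
y=-.072; bot.servo_line(T(y),velocity=.05)
while y<-.035:
    y+=.001; bot.servo_line(T(y),velocity=.02); o=get_obs(); f=o["wrist_force"]-f0
    fy=-f[:2]@BED[1][:,1]; a=BED[1].T@(o["position"][:2]-BED[0]); print(round(y*1000,1),(a*1000).round(1),fy.round(1),f.round(1))
    if fy>18: break
bot.dwell(1); o=get_obs(); print((o["wrist_force"]-f0).round(1),o["time_s"]); look("wrist","wr4"); look("scene","sc4")
E
```

```text
-71.0 [  1. -71.] -2.2 [-1.2  2.1 -0.9]
-70.0 [  1. -70.] -0.8 [-1.4  0.7 -1. ]
-69.0 [  1. -69.] -1.6 [-1.   1.5 -0.7]
-68.0 [  1. -68.] -1.5 [-1.2  1.4  0.1]
-67.0 [  1.  -66.9] -1.8 [-1.5  1.6 -0.4]
-66.0 [  1. -66.] -1.4 [-1.6  1.3 -0.7]
-65.0 [  1.  -65.2] 0.9 [-0.8 -1.   0.6]
-64.0 [  1.  -64.2] 3.8 [-0.2 -3.8  1.1]
-63.0 [  1.  -63.1] 3.4 [-2.2 -3.6  0.3]
-62.0 [  1. -62.] 2.6 [-0.3 -2.7 -0.5]
-61.0 [  1. -61.] 3.9 [-1.1 -4.   0. ]
-60.0 [  1. -60.] 3.5 [-1.3 -3.6  0.5]
-59.0 [  0.9 -59.1] 3.9 [-0.8 -4.   0.3]
-58.0 [  1.  -58.1] 4.3 [-0.  -4.3  0.7]
-57.0 [  1.  -57.2] 4.7 [ 0.5 -4.7  0.1]
-56.0 [  1.  -56.2] 5.0 [-0.2 -5.1  0.3]
-55.0 [  1.  -55.3] 5.3 [-1.1 -5.4  0.9]
-54.0 [  1.  -54.4] 5.8 [-0.4 -5.8  1. ]
-53.0 [  1.  -53.9] 9.9 [ 0.4 -9.9  1.6]
-52.0 [  1.  -53.8] 16.1 [  2.  -16.    2.1]
-51.0 [  0.9 -53.7] 22.9 [  2.5 -22.8   2.9]
[  3.4 -23.1   3.4] 21.1167
```

```bash
python3 - <<'E'
from h import *
a=np.load("pics/wr4.npz")["frame"][:220,130:390]; b=np.load("pics/sc4.npz")["frame"][150:230,270:380]
A=np.zeros((600,780,3),np.uint8);A[:330,:390]=cv2.resize(a,(390,330));A[330:,:371]=cv2.resize(b,(371,270));cv2.imwrite("pics/fin.png",A[:,:400,::-1])
E
```

```text
(no output)
```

View pics/fin.png

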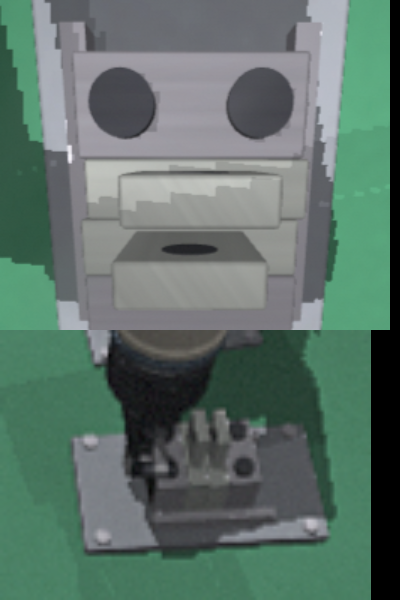

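The picture shows both spacers upright and tight between the stop (row ~155) and the jaw (row ~275), with the gripper pushing at 23 N.

```bash
python3 -c "
from workcell import hand_in
print(hand_in())"
```

```text
the job is handed in; nothing more can be done
None
```

I handed the job in with shim3 standing next to shim4 and the jaw closed firmly on both after about 11 mm of travel, the gripper still pushing at about 23 N; shim1 and shim2 were left in the rack, and the judge's result was not shown.

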